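# Set the press stud's ring gauge

### The job

Screw the threaded ring gauge clockwise down its stud until you feel the resistance clearly rise, and stop there without forcing it; then turn it back one full turn and leave it. Only after that, throw the lock lever right over to its other side to lock the setting. Leave the other things on the bench as they are.

Things in the scene. Friction and masses are not known exactly. Their poses are not given: they have to be found in the camera images.
- plate: blue painted fixed base plate, 150 (its x) x 280 (its y) x 12 mm high; origin at the centre of its underside, on the table; its yaw varies by up to 20 degrees. The stud's axis stands at plate (0, +62 mm), the lock lever's block at plate (0, -85 mm).
- stud_top (a point): centre of the top face of the upright threaded steel stud (25 mm diameter, right-hand thread, 3 mm pitch); on the stud's axis, which is the axis that the gauge turns about. 98.5 mm above the table. Its yaw says nothing about where the gauge comes home.
- foot_corner (a point): a top corner of the stud's dark hexagonal foot, 33 mm from the stud's axis, 34 mm above the table. The foot sits in a rubber bush, a torsion spring: still (within 0.5 mm) while the gauge runs free, it twists clockwise with the gauge once that is home, about 2 mm here per 5.5 N at the crank knob, and springs back. Over 8 mm here the thread is forced.
- gauge_center (a point): centre of the knurled steel threaded ring gauge, 64 mm outside, 20 high, started on the stud. Clockwise from above it screws down 3 mm a turn; it starts 0.6 to 1.5 turns above home, and home must be felt. Free running takes about 1 N at the knob; once home the push climbs about 17 N per 10 mm of knob travel: 6 to 12 N is clearly home, over 20 N forces the thread. It stays where left.
- knob_center (a point): centre, half-way up, of the gauge's upright crank knob: smooth round dark steel sleeve, 20 mm diameter, 54 mm high, 55 mm out from the stud's axis on a flat lug; its foot is level with the ring's top. The sleeve turns freely on its own pin, so it can stay gripped without regrasping while it is led round in circles; it sinks or rises 3 mm per turn.
- lock (a joint): lock lever, rad: 0 as it starts (leaning to the plate's -x side), 1.0 thrown right over to the plate's +x side. Hinged about the plate's y direction, pivot 34 mm above the table at plate (0, -85 mm); light friction (about 1 N at the ball), stays where it is left.
- lock_tip (a point): centre of the 26 mm black ball on the lock lever's end, 80 mm from the lever's pivot (rod 10 mm thick); at the start 38 mm to the plate's -x side of the pivot and 104 mm above the table, 114 mm when upright.
- bush_a_center (a point): small plain brass bush, 30 mm across and 30 high, standing on the blue plate; bystander (point at its centre)
- bush_b_center (a point): larger brass bush, 40 mm across and 45 high, standing on the table; bystander (centre)
- rule_center (a point): flat steel rule 280 x 32 x 4 mm lying on the table; bystander (centre)
- hammer_center (a point): hammer lying on the table; bystander (point near its middle)
- jar_center (a point): amber glass jar with black cap, 60 mm across, 80 high; bystander (centre)
- holder_center (a point): brass type holder with round wooden handle, about 200 mm long, lying on the table; bystander (point near its middle)

How it is judged:
By the outcome, as a careful person would: the job done as asked, in the order asked, and still so for the second after the job is handed in, with the robot touching nothing.
It also fails if it takes over 70 s, if anything falls off the work surface, if the arm or the gripper's body presses on something with over 40 N, if the wrist force passes 120 N, or if a joint passes its speed limit or range.

### The arm

A 7-joint arm with a two-finger parallel gripper is mounted at the origin on the work surface. World frame = base frame: x ahead of the robot, y to its left, z up, the work surface at z = 0. Lengths are in m, angles in degrees, forces in N, time in s.
With the tool pointing down it reaches from about 0.425 to 0.875 m from the base axis. Payload 4.7 kg.
Tool frame: the origin (TCP) lies midway between the tips of the shut fingers; the grasp point (between the pads) lies 19 mm behind it; z points along the fingers, y is the line along which they close (so a half turn about z gives the same grasp; the last joint's range is limited). The gripper opens to 87 mm and grips with 3 to 60 N. Pads are 19 mm wide; open, the fingers measure 117 mm over their backs; the gripper's body (75 mm by 190 mm) begins 51 mm behind the grasp point.
Start: joints at [69.162, 18.392, -4.016, 83.108, 1.295, 78.541, -3.26], TCP at [0.24, -0.604, 0.223] pointing down, gripper open.
Joint ranges: [-163.93, 163.93], [-17.29, 119.83], [-79.2, 71.16], [3.27, 140.29], [-89.18, 269.18], [5.43, 117.66], [-154.24, 154.24]. Speed limits (degrees/s): [147.25, 147.25, 180, 180, 180, 180, 180].

### API

Orientations are given as [roll, pitch, yaw] about the fixed x, y, z axes, in that order (R = Rz(yaw) Ry(pitch) Rx(roll)).
In Python, from cell import env, viewer, boxes_of, masks_of gives the robot as it stands. The module is installed in compiled form; this text tells all that it offers.
- The arm moves only by the tool apply_moves, never from a script. Its argument "moves" is a list of rows, each a list of 7 numbers: the shift along the tool's x, y, z scaled (see below), then the turn, a rotation vector about the tool's x, y, z scaled (see below), then the opening, from 0 (shut) to 1 (fully open). A call has 1 to 20 rows; each row is the pose to reach, as a shift and turn from the pose commanded when the call began, along the tool's axes at that moment; what a row does not reach only later rows make up. The controller multiplies each number of a shift by 0.2 m and each number of a turn by 1.5 rad. A row lasts 1/10 s, in which the tool goes at most 50 mm and 8.59 degrees, less where a joint would pass 70% of its speed; a pose out of reach is approached as far as the arm can. A call with a number of a shift or a turn outside -1 to 1 is refused whole. A call with a gripper value outside its range is refused whole. The fingers move at their own pace and stop on an object; "grip_force" is the grip in N (left out, the last holds). Time passes only in rows, so rows that repeat a pose let the fingers close. It gives the time, the measured TCP pose, the force, the opening and the grip force at its end, in the units of the state.
- env.get_obs(): the state, without advancing time (a new reading comes with each control period).
- viewer.read_camera(name): name is "side" or "top" or "wrist"; returns the picture (384x512x3 uint8, red, green, blue); there is no depth.
- viewer.get_calibration(name): a dict with "fov_y" (degrees; the focal length in pixels is half the picture's height over the tangent of half this angle, whatever the lens; pixels are square), "cx", "cy" (the principal point, pixels), "position" and "orientation" of the camera in the world. Camera axes: x right, y up, looking along -z (the intrinsics and any distortion apply to the point x, -y, -z); pixel columns grow to the right and rows downward; lengths in m; the calibration is good to about 2 mm. A picture is of the moment at which its call begins: read the wrist's pose just before it. get_calibration takes no time and is no camera call; for the wrist camera it gives the pose at the moment of the call.
- env.sign_off(): hands the job in; it is judged then, once.
Trained networks look in the newest picture that a camera, given by its name, has taken for a name from the list of things; names that differ only in an ending like _2 or _b are one class to them, and where a whole thing is asked for, a point or a joint stands for the part that bears it (a point fixed in the world has none). Each returns a list of dicts, best first, with "conf" (0 to 1); they miss things now and then, are a little off and sometimes report something else, mostly with a low value. They report only what shows in the picture. A call takes as long as a camera call.
- boxes_of(camera, target): "location" ([column, row] in pixels, amid what is visible of it).
- masks_of(camera, target): "pixels" (384x512 bool, what is visible of it) and "location" ([column, row] in pixels, amid what is visible of it).
The state is a dict: "time_s": time; "qpos": joint angles; "joint_velocities": joint speeds; "effort": joint torques, N m; "tool_pos": TCP position; "tool_rot": TCP orientation; "force": force on the tool from outside, world axes, zero at the start; "wrist_torque": the same for the moment, N m; "grip_width": finger opening in m; "grasp_force": force on a finger pad.
Only numpy, scipy, OpenCV 4.12 (cv2) and the standard library are available. Lean on these libraries where they do the work, as an engineer would, in place of code of your own. Each camera call takes 0.05 s, during which the arm holds its last target. There are 200 camera calls.

## Working session

There is one attempt and no reset: what is moved stays moved. The work goes in short steps, Python scripts to look and compute and a tool call to move; the robot and the scene stay as the last step left them, time stands still between calls to the robot, and variables do not carry over. Pictures are saved under pics/ and viewed, at most 10 in all, crops included, and the job is handed in when it is done.

Besides the shell and the picture viewer there is one more tool, called after "Request:" as name(argument=value, ...) on one line, values as JSON. apply_moves: Moves the arm, as the interface text tells. Shifts and turns lie within -1 to 1; 1 stands for 0.2 m of shift or 1.5 rad of turn. Its arguments: {"type":"object","properties":{"moves":{"type":"array","items":{"type":"array","items":{"type":"number","minimum":-1,"maximum":1}}},"grip_force":{"type":"number"}},"required":["moves"]}

```bash
mkdir -p pics
cat > h.py <<'E'
from cell import env, viewer, boxes_of, masks_of
import numpy as np, cv2
from scipy.spatial.transform import Rotation as R
E
python3 - <<'E'
from h import *
ims=[]
for c in ["side","top"]:
    k=viewer.get_calibration(c); print(c,k)
    im=viewer.read_camera(c); cv2.imwrite(f"pics/{c}0.png",im[:,:,::-1])
    for t in ["plate","stud_top","foot_corner","gauge_center","knob_center","lock_tip","bush_a_center","bush_b_center","jar_center","hammer_center","rule_center","holder_center"]:
        print(t,[(np.round(b["location"]).tolist(),round(b["conf"],2)) for b in boxes_of(c,t)[:3]])
    ims.append(im)
print(env.get_obs())
E
```

```text
side {'fov_y': 49.52189360168708, 'cx': 257.8590047905629, 'cy': 197.58059843206183, 'position': array([ 0.44014391, -0.84235812,  0.70132001]), 'orientation': array([54.47650148,  0.72969762, -5.96829996])}
plate [([284.0, 265.0], 0.57)]
stud_top [([288.0, 218.0], 0.8)]
foot_corner [([286.0, 214.0], 0.61), ([251.0, 335.0], 0.23)]
gauge_center [([280.0, 215.0], 0.62)]
knob_center [([273.0, 206.0], 0.74)]
lock_tip [([273.0, 241.0], 0.71)]
bush_a_center [([310.0, 247.0], 0.65)]
bush_b_center [([251.0, 336.0], 0.68)]
jar_center [([210.0, 151.0], 0.61), ([287.0, 217.0], 0.53)]
hammer_center [([255.0, 145.0], 0.91)]
rule_center [([290.0, 360.0], 0.72), ([286.0, 215.0], 0.28), ([254.0, 143.0], 0.25)]
holder_center [([282.0, 162.0], 0.56)]
top {'fov_y': 44.688909915792365, 'cx': 256.88499682403886, 'cy': 193.75075229677867, 'position': array([0.36920245, 0.01490342, 1.49724853]), 'orientation': array([  6.70579481,   0.27582367, -88.44082547])}
plate [([295.0, 182.0], 0.73)]
stud_top [([273.0, 174.0], 0.7)]
foot_corner [([279.0, 177.0], 0.61)]
gauge_center [([278.0, 175.0], 0.69), ([166.0, 
[... 325 characters left out ...]
s': 1.3, 'qpos': array([69.16106291, 18.39284926, -4.01531049, 83.10891553,  1.29422204,
       78.54108994, -3.25966342]), 'joint_velocities': array([ 0.09414696,  0.0358122 ,  0.0463092 , -0.0305565 ,  0.03923598,
       -0.0343597 ,  0.09883279]), 'effort': array([ 3.45605240e-04, -4.91102314e+01, -4.03268589e-01, -3.12772930e+01,
       -6.36526896e-02,  3.35374055e-02,  2.68268036e-05]), 'tool_pos': array([ 0.23974636, -0.60417858,  0.22256394]), 'tool_rot': array([1.79997766e+02, 2.28715892e-03, 2.16471963e+01]), 'force': array([ 0.39123075,  0.35500993, -0.24802873]), 'wrist_torque': array([-0.01980708, -0.03133648,  0.00387816]), 'grasp_force': 0.0, 'grip_width': 0.08688459804329197}
```

```bash
cat >> h.py <<'E'
def cam(c,k=None):
    k=k or viewer.get_calibration(c)
    f=192/np.tan(np.radians(k["fov_y"]/2))
    return f,k["cx"],k["cy"],np.array(k["position"]),R.from_euler("xyz",k["orientation"],degrees=True).as_matrix()
def ray(c,px,k=None):
    f,cx,cy,p,M=cam(c,k); d=M@np.array([(px[0]-cx)/f,-(px[1]-cy)/f,-1]); return p,d
def atz(c,px,z,k=None):
    p,d=ray(c,px,k); return p+d*(z-p[2])/d[2]
def proj(c,X,k=None):
    f,cx,cy,p,M=cam(c,k); v=M.T@(np.array(X)-p); return np.array([cx-f*v[0]/v[2],cy+f*v[1]/v[2]])
def tri(l):
    A=0;b=0
    for c,px,*k in l:
        p,d=ray(c,px,*k); d=d/np.linalg.norm(d); P=np.eye(3)-np.outer(d,d); A=A+P; b=b+P@p
    X=np.linalg.solve(A,b); return X,[np.round(proj(c,X,*k)-px,1) for c,px,*k in l]
E
python3 - <<'E'
from h import *
a=cv2.imread("pics/side0.png")[120:380,150:410]; b=cv2.imread("pics/top0.png")[90:290,220:420]
a=cv2.resize(a,(400,400)); a=cv2.resize(a,(400,400)); b=cv2.resize(b,(400,400),interpolation=2)
cv2.imwrite("pics/m0.png",np.hstack([a,b]))
for c,t,z in [("side",(288,218),.0985),("top",(273,174),.0985),("side",(273,241),.104),("side",(273,206),.12),("top",(284,187),.12),("side",(284,265),.012),("top",(295,182),.012),("side",(251,336),.022),("top",(370,218),.022)]:
    print(c,t,np.round(atz(c,t,z),3))
for t in [("side","plate"),("top","plate")]:
    m=masks_of(*t)
    if m:
        q=np.array([atz(t[0],p,.012)[:2] for p in np.argwhere(m[0]["pixels"])[:,::-1]],np.float32)
        print(t,cv2.minAreaRect(q),len(q))
E
```

```text
side (288, 218) [ 0.581 -0.092  0.099]
top (273, 174) [ 0.595 -0.021  0.099]
side (273, 241) [ 0.535 -0.173  0.104]
side (273, 206) [ 0.549 -0.07   0.12 ]
top (284, 187) [ 0.553 -0.054  0.12 ]
side (284, 265) [ 0.564 -0.156  0.012]
top (295, 182) [ 0.585 -0.094  0.012]
side (251, 336) [ 0.47  -0.348  0.022]
top (370, 218) [ 0.475 -0.332  0.022]Traceback (most recent call last):
  File "<stdin>", line 10, in <module>
  File "h.py", line 11, in atz
    p,d=ray(c,px,k); return p+d*(z-p[2])/d[2]
        ~~~^^^^^^^^
  File "h.py", line 9, in ray
    f,cx,cy,p,M=cam(c,k); d=M@np.array([(px[0]-cx)/f,-(px[1]-cy)/f,-1]); return p,d
                ~~~^^^^^
  File "h.py", line 5, in cam
    k=k or viewer.get_calibration(c)
           ~~~~~~~~~~~~~~~~~~~~~~^^^
ValueError: time passes only in moves, steps and waits
```

View pics/m0.png

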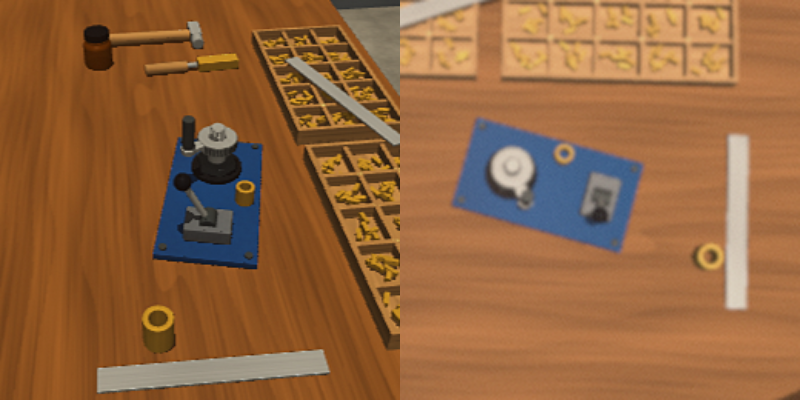

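```bash
sed -i 's/    k=k or viewer.get_calibration(c)/    k=k or KC.setdefault(c,0) or KC.update({c:viewer.get_calibration(c)}) or KC[c]/; s/^def cam/KC={}\ndef cam/' h.py
python3 - <<'E'
from h import *
cs=[(259,149),(340.5,171.5),(330.5,215.5),(246.5,193)]
P=np.array([atz("top",p,.012)[:2] for p in cs]);print(np.round(P,3),P.mean(0), [np.linalg.norm(P[i]-P[(i+1)%4]).round(3) for i in range(4)])
S=[(180,138),(263,143),(257,268),(153,258)]
S=[(150+.65*a,120+.65*b) for a,b in S]
Q=np.array([atz("side",p,.012)[:2] for p in S]);print(np.round(Q,3),Q.mean(0), [np.linalg.norm(Q[i]-Q[(i+1)%4]).round(3) for i in range(4)])
print("stud",atz("side",(291,203.5),.0985),atz("top",(276,173),.0985))
print("ball",tri([("side",(269,238)),("top",(319.5,197))]))
print("knob",tri([("side",(272,206)),("top",(283,188))]))
for c in ["top","side"]:
    viewer.read_camera(c)
    m=masks_of(c,"plate")
    if m:
        q=np.array([atz(c,p,.012)[:2] for p in np.argwhere(m[0]["pixels"])[:,::-1]],np.float32)
        print(c,cv2.minAreaRect(q),len(q))
    for t in ["stud_top","knob_center","lock_tip","gauge_center"]:
        m=masks_of(c,t)
        if m:
            q=np.argwhere(m[0]["pixels"])[:,::-1]; print(t,m[0]["conf"],len(q),q.mean(0),q.min(0),q.max(0))
E
```

```text
[[ 0.69   0.024]
 [ 0.623 -0.24 ]
 [ 0.48  -0.209]
 [ 0.545  0.06 ]] [ 0.58441449 -0.09132811] [np.float64(0.272), np.float64(0.146), np.float64(0.277), np.float64(0.149)]
[[ 0.551  0.059]
 [ 0.694  0.027]
 [ 0.621 -0.251]
 [ 0.478 -0.216]] [ 0.58585225 -0.09536081] [np.float64(0.146), np.float64(0.288), np.float64(0.147), np.float64(0.285)]
stud [ 0.59800085 -0.03624126  0.0985    ] [ 0.59825397 -0.03007305  0.0985    ]
ball (array([ 0.52800876, -0.16198299,  0.10342615]), [array([ 0., -0.]), array([-0.,  0.])])
knob (array([ 0.55051061, -0.05175714,  0.10691532]), [array([ 0.6, -0.1]), array([-0. ,  0.5])])
top ((0.5861958265304565, -0.08792595565319061), (0.27651309967041016, 0.1487768143415451), 75.97389221191406) 3168
stud_top 0.6 452 [276.03539823 176.42699115] [264 163] [286 193]
knob_center 0.62 34 [282.5 188. ] [280 185] [285 191]
gauge_center 0.69 421 [276.20427553 176.24703088] [264 163] [286 193]
side ((0.5822486877441406, -0.09250423312187195), (0.29224884510040283, 0.15408383309841156), 75.84552001953125) 4008
stud_top 0.97 952 [285.82037815 215.30147059] [267 195] [303 234]
knob_center 0.65 197 [271.5177665  206.40609137] [267 195] [276 217]
lock_tip 0.72 200 [308.715 244.6  ] [303 236] [315 253]
gauge_center 0.62 553 [284.60216998 211.54068716] [268 196] [303 221]
```

The side and top views put the plate centre near (0.585, -0.092) with a yaw of about -14°. The knob is near (0.550, -0.052) and the lever ball near (0.527, -0.163). The tool's closing line is already tangential to the gauge at the knob, so I'm moving above it.

Request:
apply_moves(moves=[[0.82, -0.665, 0, 0, 0, 0, 0.7], [0.82, -0.665, 0, 0, 0, 0, 0.7], [0.82, -0.665, 0, 0, 0, 0, 0.7], [0.82, -0.665, 0, 0, 0, 0, 0.7], [0.82, -0.665, 0, 0, 0, 0, 0.7]], grip_force=30)

```text
time_s: 2.45
tool_pos: [0.3476, -0.414, 0.2232]
tool_rot: [-180.0, -0.1, 22.2]
force: [0.6, -0.1, -0.7]
grip_width: 0.0622
grasp_force: 0.0
```

Request:
apply_moves(moves=[[0.82, -0.665, 0, 0, 0, 0, 0.7], [0.82, -0.665, 0, 0, 0, 0, 0.7], [0.82, -0.665, 0, 0, 0, 0, 0.7], [0.82, -0.665, 0, 0, 0, 0, 0.7], [0.82, -0.665, 0, 0, 0, 0, 0.7]])

```text
time_s: 2.95
tool_pos: [0.4497, -0.2298, 0.2232]
tool_rot: [-180.0, -0.1, 22.2]
force: [0.1, -0.2, -0.9]
grip_width: 0.0608
grasp_force: 0.0
```

Request:
apply_moves(moves=[[0.72, -0.665, 0, 0, 0, 0, 0.7], [0.72, -0.665, 0, 0, 0, 0, 0.7], [0.72, -0.665, 0, 0, 0, 0, 0.7], [0.72, -0.665, 0, 0, 0, 0, 0.7], [0.72, -0.665, 0, 0, 0, 0, 0.7], [0.72, -0.665, 0, 0, 0, 0, 0.7]])

```text
time_s: 3.55
tool_pos: [0.5315, -0.059, 0.2225]
tool_rot: [180.0, 0.0, 21.8]
force: [-0.8, -0.1, 0.3]
grip_width: 0.0606
grasp_force: 0.0
```

```bash
cat >> h.py <<'E'
def units(dw):
    o=env.get_obs(); return np.round(R.from_euler("xyz",o["tool_rot"],degrees=True).as_matrix().T@np.array(dw)/.2,3)
E
python3 - <<'E'
from h import *
im=viewer.read_camera("wrist"); k=viewer.get_calibration("wrist"); print(k, env.get_obs()["tool_pos"])
cv2.imwrite("pics/w1.png",im[:,:,::-1])
for t in ["knob_center","stud_top","gauge_center"]:
    for m in masks_of("wrist",t)[:1]:
        q=np.argwhere(m["pixels"])[:,::-1]; print(t,m["conf"],m["location"],q.min(0),q.max(0),len(q))
for X in [(.55,-.052,.134),(.55,-.052,.08),(.6,-.033,.0985)]: print(X,proj("wrist",X,k))
E
```

```text
{'fov_y': 65.53272813792006, 'cx': 254.89363109300425, 'cy': 188.10575861262285, 'position': array([ 0.59315206, -0.03577199,  0.38496577]), 'orientation': array([-1.42201769e+01, -5.27187922e-02, -6.83846204e+01])} [ 0.53111007 -0.06068192  0.22233068]
knob_center 0.98 [252.5, 164.1] [243 152] [265 180] 521
stud_top 0.69 [254.5, 111.0] [220  70] [285 180] 4331
gauge_center 0.82 [252.8, 117.3] [220  71] [285 180] 3625
(0.55, -0.052, 0.134) [253.67483158 168.22670354]
(0.55, -0.052, 0.08) [253.83439364 158.72491016]
(0.6, -0.033, 0.0985) [254.54972352 104.26906094]
```

View pics/w1.png

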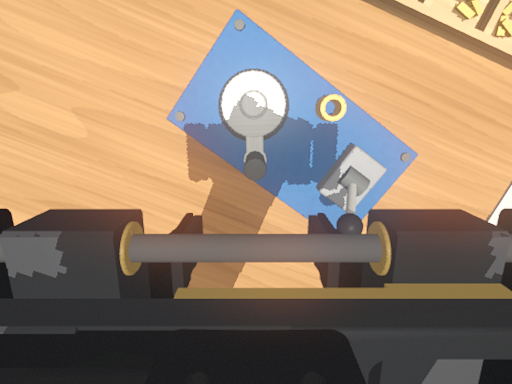

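The knob top shows at (255,170) and the stud top at (253,104), within about 2 px of my estimate. The next move shifts 19 mm along tool x, goes down, and closes on the knob.

Request:
apply_moves(moves=[[0.097, 0, 0, 0, 0, 0, 0.6], [0.097, 0, 0.2, 0, 0, 0, 0.6], [0.097, 0, 0.4, 0, 0, 0, 0.6], [0.097, 0, 0.5, 0, 0, 0, 0.6], [0.097, 0, 0.6, 0, 0, 0, 0.6], [0.097, 0, 0.63, 0, 0, 0, 0.6], [0.097, 0, 0.63, 0, 0, 0, 0.6]])

```text
time_s: 4.45
tool_pos: [0.5485, -0.0531, 0.0959]
tool_rot: [-180.0, 0.1, 21.6]
force: [0.7, 0.3, 0.1]
grip_width: 0.0521
grasp_force: 0.0
```

Request:
apply_moves(moves=[[0, 0, 0, 0, 0, 0, 0.15], [0, 0, 0, 0, 0, 0, 0.15], [0, 0, 0, 0, 0, 0, 0.15], [0, 0, 0, 0, 0, 0, 0.15], [0, 0, 0, 0, 0, 0, 0.15]])

```text
time_s: 4.95
tool_pos: [0.5495, -0.052, 0.0969]
tool_rot: [180.0, -0.0, 21.7]
force: [0.3, 1.2, 0.2]
grip_width: 0.0204
grasp_force: 1.1
```

Request:
apply_moves(moves=[[0, 0, 0, 0, 0, 0, 0], [0, 0, 0, 0, 0, 0, 0], [0, 0, 0, 0, 0, 0, 0], [0, 0, 0, 0, 0, 0, 0]], grip_force=30)

```text
time_s: 5.35
tool_pos: [0.5495, -0.0521, 0.0968]
tool_rot: [180.0, -0.0, 21.6]
force: [-1.5, 0.4, 3.3]
grip_width: 0.0195
grasp_force: 30.0
```

Run:
```python
from h import *
viewer.read_camera("side"); viewer.read_camera("wrist"); k=viewer.get_calibration("wrist")
o=env.get_obs();print(o["time_s"],o["tool_pos"],o["tool_rot"],o["force"],o["wrist_torque"],o["grip_width"],o["grasp_force"])
for t in ["stud_top","foot_corner"]: print([(m["location"],m["conf"]) for m in boxes_of("wrist",t)])
```

```text
5.45 [ 0.54949058 -0.05207467  0.09684665] [ 1.79978255e+02 -1.55449927e-02  2.16493667e+01] [-0.71081071 -0.12205554  3.98774159] [0.02741196 0.21505766 0.04323933] 0.01926976078248015 29.98778387904167
[([254.0, 137.5], 0.62)]
[([251.6, 140.4], 0.8)]
```

```bash
cat >> h.py <<'E'
def arc(phis,cx=55.,cy=0.,r=55.,base=0):
    "tool-frame mm path; phis degrees, first is the present one"
    a=np.radians(np.array(phis,float)); P=np.c_[-r*np.cos(a),-r*np.sin(a),3*a/(2*np.pi)]
    D=(P[1:]-P[0])/200
    return [[round(float(v),3) for v in d] for d in D]
E
python3 - <<'E'
from h import *
print(arc(range(0,41,8))); print(arc(range(40,121,8))); print(arc(range(120,209,8)))
E
```

```text
[[0.003, -0.038, 0.0], [0.011, -0.076, 0.001], [0.024, -0.112, 0.001], [0.042, -0.146, 0.001], [0.064, -0.177, 0.002]]
[[0.027, -0.028, 0.0], [0.057, -0.051, 0.001], [0.09, -0.07, 0.001], [0.126, -0.085, 0.001], [0.163, -0.094, 0.002], [0.201, -0.098, 0.002], [0.239, -0.097, 0.002], [0.277, -0.09, 0.003], [0.314, -0.078, 0.003], [0.348, -0.061, 0.003]]
[[0.032, 0.021, 0.0], [0.06, 0.047, 0.001], [0.085, 0.077, 0.001], [0.105, 0.109, 0.001], [0.121, 0.144, 0.002], [0.131, 0.181, 0.002], [0.137, 0.219, 0.002], [0.137, 0.257, 0.003], [0.131, 0.295, 0.003], [0.121, 0.332, 0.003], [0.105, 0.367, 0.004]]
```

Request:
apply_moves(moves=[[0.003, -0.038, 0, 0, 0, 0, 0], [0.011, -0.076, 0.001, 0, 0, 0, 0], [0.024, -0.112, 0.001, 0, 0, 0, 0], [0.042, -0.146, 0.001, 0, 0, 0, 0], [0.064, -0.177, 0.002, 0, 0, 0, 0], [0.064, -0.177, 0.002, 0, 0, 0, 0], [0.064, -0.177, 0.002, 0, 0, 0, 0]])

```text
time_s: 6.25
tool_pos: [0.5476, -0.0126, 0.0964]
tool_rot: [-179.9, 0.0, 21.7]
force: [-2.8, 1.1, 6.7]
grip_width: 0.019
grasp_force: 30.0
```

Request:
apply_moves(moves=[[0.027, -0.028, -0.002, 0, 0, 0, 0], [0.057, -0.051, -0.002, 0, 0, 0, 0], [0.09, -0.07, -0.002, 0, 0, 0, 0], [0.126, -0.085, -0.002, 0, 0, 0, 0], [0.163, -0.094, -0.001, 0, 0, 0, 0], [0.201, -0.098, -0.001, 0, 0, 0, 0], [0.239, -0.097, -0.001, 0, 0, 0, 0], [0.277, -0.09, 0, 0, 0, 0, 0], [0.314, -0.078, 0, 0, 0, 0, 0], [0.348, -0.061, 0, 0, 0, 0, 0], [0.348, -0.061, 0, 0, 0, 0, 0], [0.348, -0.061, 0, 0, 0, 0, 0]])

```text
time_s: 7.45
tool_pos: [0.6101, 0.0239, 0.096]
tool_rot: [-179.9, -0.2, 21.7]
force: [0.2, 5.4, -0.2]
grip_width: 0.0192
grasp_force: 30.0
```

Run:
```python
from h import *
from scipy.optimize import least_squares as L
P=np.array([(.5495,-.0521),(.5476,-.0126),(.6101,.0239)])*1e3
s=L(lambda c:np.hypot(*(P-c).T)-55,[600,-32]);print(s.x,s.fun)
s3=L(lambda c:np.hypot(*(P-c[:2]).T)-c[2],[600,-32,55]);print(s3.x)
d=P-s.x;print(np.degrees(np.arctan2(d[:,1],d[:,0])))
o=env.get_obs();print(o["tool_pos"],o["force"],o["wrist_torque"])
```

```text
[599.81574678 -30.07763301] [-0.07587942  0.06316253 -0.051381  ]
[599.60773019 -29.89405855  54.80774088]
[-156.36180313  161.49359727   79.21283479]
[0.61008316 0.02394636 0.0959817 ] [ 0.22620338  5.38750822 -0.21206101] [ 1.22517255 -0.2996055   0.00464597]
```

```bash
cat > t.py <<'E'
import json,sys,numpy as np
# usage: t.py turned_targets...  (degrees clockwise from start); keeps the commanded pose in cmd.json
C=np.array([.5998,-.0301]); a=np.radians(21.65)
T=np.array([[np.cos(a),np.sin(a),0],[np.sin(a),-np.cos(a),0],[0,0,-1]])
try: c=np.array(json.load(open("cmd.json")))
except OSError: c=np.array([.6085,.0225,.0960])
rows=[]
for t in map(float,sys.argv[1:]):
    th=np.radians(203.6-t); p=np.array([*(C+.055*np.array([np.cos(th),np.sin(th)])),.0960-.003*(t-124)/360])
    rows.append(np.round(T@(p-c)/.2,3))
json.dump((c+T.T@rows[-1]*.2).tolist(),open("cmd.json","w"))
print([[float(v) for v in r]+[0,0,0,0] for r in rows])
E
python3 t.py 132 140 148 156 164 172 180 188 196 204 204 204
```

```text
[[0.039, 0.018, 0.0, 0, 0, 0, 0], [0.067, 0.045, 0.001, 0, 0, 0, 0], [0.091, 0.075, 0.001, 0, 0, 0, 0], [0.11, 0.108, 0.001, 0, 0, 0, 0], [0.124, 0.144, 0.002, 0, 0, 0, 0], [0.133, 0.181, 0.002, 0, 0, 0, 0], [0.137, 0.219, 0.002, 0, 0, 0, 0], [0.136, 0.257, 0.003, 0, 0, 0, 0], [0.129, 0.295, 0.003, 0, 0, 0, 0], [0.117, 0.332, 0.003, 0, 0, 0, 0], [0.117, 0.332, 0.003, 0, 0, 0, 0], [0.117, 0.332, 0.003, 0, 0, 0, 0]]
```

Request:
apply_moves(moves=[[0.039, 0.018, 0, 0, 0, 0, 0], [0.067, 0.045, 0.001, 0, 0, 0, 0], [0.091, 0.075, 0.001, 0, 0, 0, 0], [0.11, 0.108, 0.001, 0, 0, 0, 0], [0.124, 0.144, 0.002, 0, 0, 0, 0], [0.133, 0.181, 0.002, 0, 0, 0, 0], [0.137, 0.219, 0.002, 0, 0, 0, 0], [0.136, 0.257, 0.003, 0, 0, 0, 0], [0.129, 0.295, 0.003, 0, 0, 0, 0], [0.117, 0.332, 0.003, 0, 0, 0, 0], [0.117, 0.332, 0.003, 0, 0, 0, 0], [0.117, 0.332, 0.003, 0, 0, 0, 0]])

```text
time_s: 8.65
tool_pos: [0.6546, -0.0323, 0.0953]
tool_rot: [179.9, 0.0, 21.6]
force: [3.0, -1.3, -3.3]
grip_width: 0.0191
grasp_force: 30.0
```

```bash
cat > s.py <<'E'
from h import *
import json
o=env.get_obs(); C=np.array([.5998,-.0301]); d=o["tool_pos"][:2]-C; u=d/np.linalg.norm(d); cw=np.array([u[1],-u[0]]); f=o["force"][:2]
c=np.array(json.load(open("cmd.json")))-o["tool_pos"]
print("turned %.1f r %.1f resist %.1f radial %.1f fz %.1f | cmd-meas cw %.1f rad %.1f z %.1f grip %.4f %.1f tilt"%((203.6-np.degrees(np.arctan2(d[1],d[0])))%360,1e3*np.linalg.norm(d),-f@cw,f@u,o["force"][2],1e3*c[:2]@cw,1e3*c[:2]@u,1e3*c[2],o["grip_width"],o["grasp_force"]),o["tool_rot"].round(1),o["wrist_torque"].round(2),o["time_s"])
E
python3 s.py; python3 t.py 210 216 216; python3 t.py 222 228 228; python3 t.py 234 240 240
```

```text
turned 205.9 r 54.9 resist -1.2 radial 3.1 fz -3.3 | cmd-meas cw -1.7 rad 0.1 z 0.1 grip 0.0191 30.0 tilt [179.9   0.   21.6] [-0.27 -0.71  0.03] 8.65
[[-0.012, 0.026, 0.001, 0, 0, 0, 0], [-0.027, 0.05, 0.001, 0, 0, 0, 0], [-0.027, 0.05, 0.001, 0, 0, 0, 0]]
[[-0.017, 0.023, 0.0, 0, 0, 0, 0], [-0.037, 0.044, 0.0, 0, 0, 0, 0], [-0.037, 0.044, 0.0, 0, 0, 0, 0]]
[[-0.021, 0.019, 0.001, 0, 0, 0, 0], [-0.045, 0.036, 0.001, 0, 0, 0, 0], [-0.045, 0.036, 0.001, 0, 0, 0, 0]]
```

Request:
apply_moves(moves=[[-0.012, 0.026, 0.001, 0, 0, 0, 0], [-0.027, 0.05, 0.001, 0, 0, 0, 0], [-0.027, 0.05, 0.001, 0, 0, 0, 0]])

```text
time_s: 8.95
tool_pos: [0.653, -0.0433, 0.0953]
tool_rot: [180.0, 0.0, 21.6]
force: [2.5, -0.2, -3.3]
grip_width: 0.0189
grasp_force: 30.0
```

Request:
apply_moves(moves=[[-0.017, 0.023, 0.0, 0, 0, 0, 0], [-0.037, 0.044, 0.0, 0, 0, 0, 0], [-0.037, 0.044, 0.0, 0, 0, 0, 0]])

```text
time_s: 9.25
tool_pos: [0.6489, -0.0545, 0.0952]
tool_rot: [180.0, 0.1, 21.5]
force: [2.8, -1.1, -3.5]
grip_width: 0.0197
grasp_force: 30.0
```

```bash
echo; python3 s.py
```

```text
turned 230.1 r 54.8 resist 0.3 radial 3.0 fz -3.5 | cmd-meas cw 9.5 rad -0.6 z -0.2 grip 0.0197 30.0 tilt [1.80e+02 1.00e-01 2.15e+01] [-0.21 -0.6   0.  ] 9.25
```

Request:
apply_moves(moves=[[-0.021, 0.019, 0.001, 0, 0, 0, 0], [-0.045, 0.036, 0.001, 0, 0, 0, 0], [-0.045, 0.036, 0.001, 0, 0, 0, 0]])

```text
time_s: 9.55
tool_pos: [0.6428, -0.0641, 0.095]
tool_rot: [180.0, 0.1, 21.6]
force: [1.6, -1.1, -2.4]
grip_width: 0.019
grasp_force: 30.0
```

```bash
cp cmd.json cmd240.json; python3 s.py; for i in $(seq 252 12 540); do echo $i $(python3 t.py $((i-6)) $i); done
```

```text
turned 241.9 r 54.8 resist 0.2 radial 1.9 fz -2.4 | cmd-meas cw -1.8 rad 0.2 z -0.0 grip 0.0190 30.0 tilt [1.80e+02 1.00e-01 2.16e+01] [-0.2  -0.37  0.01] 9.55
252 [[-0.025, 0.014, 0.0, 0, 0, 0, 0], [-0.052, 0.025, 0.0, 0, 0, 0, 0]]
264 [[-0.027, 0.008, 0.001, 0, 0, 0, 0], [-0.055, 0.014, 0.001, 0, 0, 0, 0]]
276 [[-0.029, 0.002, 0.0, 0, 0, 0, 0], [-0.058, 0.002, 0.0, 0, 0, 0, 0]]
288 [[-0.028, -0.004, 0.001, 0, 0, 0, 0], [-0.056, -0.01, 0.001, 0, 0, 0, 0]]
300 [[-0.028, -0.01, 0.0, 0, 0, 0, 0], [-0.054, -0.022, 0.0, 0, 0, 0, 0]]
312 [[-0.024, -0.015, 0.001, 0, 0, 0, 0], [-0.047, -0.032, 0.001, 0, 0, 0, 0]]
324 [[-0.021, -0.02, 0.0, 0, 0, 0, 0], [-0.04, -0.041, 0.0, 0, 0, 0, 0]]
336 [[-0.017, -0.024, 0.001, 0, 0, 0, 0], [-0.031, -0.049, 0.001, 0, 0, 0, 0]]
348 [[-0.011, -0.027, 0.0, 0, 0, 0, 0], [-0.019, -0.054, 0.0, 0, 0, 0, 0]]
360 [[-0.006, -0.029, 0.001, 0, 0, 0, 0], [-0.008, -0.057, 0.001, 0, 0, 0, 0]]
372 [[0.0, -0.029, 0.0, 0, 0, 0, 0], [0.004, -0.058, 0.0, 0, 0, 0, 0]]
384 [[0.006, -0.028, 0.001, 0, 0, 0, 0], [0.016, -0.055, 0.001, 0, 0, 0, 0]]
396 [[0.012, -0.026, 0.0, 0, 0, 
[... 222 characters left out ...]
0, 0, 0], [0.052, -0.025, 0.001, 0, 0, 0, 0]]
444 [[0.027, -0.008, 0.0, 0, 0, 0, 0], [0.056, -0.014, 0.0, 0, 0, 0, 0]]
456 [[0.028, -0.002, 0.001, 0, 0, 0, 0], [0.057, -0.002, 0.001, 0, 0, 0, 0]]
468 [[0.029, 0.004, 0.0, 0, 0, 0, 0], [0.057, 0.01, 0.0, 0, 0, 0, 0]]
480 [[0.027, 0.01, 0.001, 0, 0, 0, 0], [0.053, 0.022, 0.001, 0, 0, 0, 0]]
492 [[0.025, 0.015, 0.0, 0, 0, 0, 0], [0.047, 0.032, 0.0, 0, 0, 0, 0]]
504 [[0.022, 0.02, 0.001, 0, 0, 0, 0], [0.04, 0.041, 0.001, 0, 0, 0, 0]]
516 [[0.017, 0.024, 0.0, 0, 0, 0, 0], [0.031, 0.049, 0.0, 0, 0, 0, 0]]
528 [[0.011, 0.027, 0.001, 0, 0, 0, 0], [0.019, 0.054, 0.001, 0, 0, 0, 0]]
540 [[0.006, 0.028, 0.0, 0, 0, 0, 0], [0.008, 0.057, 0.0, 0, 0, 0, 0]]
```

Request:
apply_moves(moves=[[-0.025, 0.014, 0, 0, 0, 0, 0], [-0.052, 0.025, 0, 0, 0, 0, 0], [-0.052, 0.025, 0, 0, 0, 0, 0]])

```text
time_s: 9.85
tool_pos: [0.6349, -0.0721, 0.0949]
tool_rot: [-180.0, 0.1, 21.6]
force: [2.0, -1.8, -3.6]
grip_width: 0.0195
grasp_force: 30.0
```

```bash
python3 s.py
```

```text
turned 253.8 r 54.8 resist 0.4 radial 2.7 fz -3.6 | cmd-meas cw -52.7 rad -39.4 z -2.3 grip 0.0195 30.0 tilt [-1.80e+02  1.00e-01  2.16e+01] [-0.31 -0.33 -0.04] 9.85
```

Request:
apply_moves(moves=[[-0.027, 0.008, 0.001, 0, 0, 0, 0], [-0.055, 0.014, 0.001, 0, 0, 0, 0], [-0.055, 0.014, 0.001, 0, 0, 0, 0]])

```text
time_s: 10.15
tool_pos: [0.6257, -0.0783, 0.0948]
tool_rot: [-180.0, 0.1, 21.6]
force: [0.6, 0.1, -3.7]
grip_width: 0.019
grasp_force: 30.0
```

```bash
python3 s.py
```

```text
turned 265.3 r 54.8 resist 0.6 radial 0.2 fz -3.7 | cmd-meas cw -54.7 rad -50.3 z -2.2 grip 0.0190 30.0 tilt [-1.80e+02  1.00e-01  2.16e+01] [-0.23 -0.19  0.04] 10.15
```

Request:
apply_moves(moves=[[-0.029, 0.002, 0, 0, 0, 0, 0], [-0.058, 0.002, 0, 0, 0, 0, 0], [-0.058, 0.002, 0, 0, 0, 0, 0]])

```text
time_s: 10.45
tool_pos: [0.6151, -0.0827, 0.0948]
tool_rot: [-180.0, 0.1, 21.6]
force: [0.3, 0.1, -4.5]
grip_width: 0.0194
grasp_force: 30.0
```

```bash
python3 s.py
```

```text
turned 277.4 r 54.8 resist 0.3 radial 0.0 fz -4.5 | cmd-meas cw -54.5 rad -61.8 z -2.2 grip 0.0194 30.0 tilt [-1.80e+02  1.00e-01  2.16e+01] [-0.12 -0.11 -0.02] 10.45
```

Request:
apply_moves(moves=[[-0.028, -0.004, 0, 0, 0, 0, 0], [-0.056, -0.01, 0, 0, 0, 0, 0], [-0.056, -0.01, 0, 0, 0, 0, 0]])

```text
time_s: 10.75
tool_pos: [0.6039, -0.0847, 0.0947]
tool_rot: [-180.0, 0.1, 21.6]
force: [0.6, 0.9, -5.2]
grip_width: 0.0192
grasp_force: 30.0
```

```bash
python3 s.py
```

```text
turned 289.3 r 54.7 resist 0.7 radial -0.9 fz -5.2 | cmd-meas cw -51.8 rad -72.9 z -2.1 grip 0.0192 30.0 tilt [-1.80e+02  1.00e-01  2.16e+01] [-0.06 -0.12  0.01] 10.75
```

Request:
apply_moves(moves=[[-0.028, -0.01, 0.004, 0, 0, 0, 0], [-0.054, -0.022, 0.004, 0, 0, 0, 0], [-0.054, -0.022, 0.004, 0, 0, 0, 0]])

```text
time_s: 11.05
tool_pos: [0.5928, -0.0844, 0.0945]
tool_rot: [180.0, 0.0, 21.7]
force: [1.6, 0.6, -2.1]
grip_width: 0.0189
grasp_force: 30.0
```

```bash
python3 s.py
```

```text
turned 300.9 r 54.8 resist 1.5 radial -0.8 fz -2.1 | cmd-meas cw -47.1 rad -83.0 z -1.9 grip 0.0189 30.0 tilt [180.    0.   21.7] [ 0.01 -0.13  0.02] 11.05
```

Request:
apply_moves(moves=[[-0.024, -0.015, 0.001, 0, 0, 0, 0], [-0.047, -0.032, 0.001, 0, 0, 0, 0], [-0.047, -0.032, 0.001, 0, 0, 0, 0]])

```text
time_s: 11.35
tool_pos: [0.5818, -0.0819, 0.0943]
tool_rot: [180.0, 0.0, 21.7]
force: [0.6, -0.0, -0.4]
grip_width: 0.0192
grasp_force: 30.0
```

```bash
python3 s.py
```

```text
turned 312.8 r 54.8 resist 0.6 radial -0.2 fz -0.4 | cmd-meas cw -40.3 rad -92.1 z -1.7 grip 0.0192 30.0 tilt [180.    0.   21.7] [ 0.09 -0.13  0.06] 11.35
```

Request:
apply_moves(moves=[[-0.021, -0.02, 0.001, 0, 0, 0, 0], [-0.04, -0.041, 0.001, 0, 0, 0, 0], [-0.04, -0.041, 0.001, 0, 0, 0, 0]])

```text
time_s: 11.65
tool_pos: [0.5721, -0.0774, 0.0942]
tool_rot: [179.9, -0.1, 21.7]
force: [2.6, -1.2, 0.2]
grip_width: 0.0194
grasp_force: 30.0
```

```bash
python3 s.py
```

```text
turned 323.9 r 54.8 resist 2.9 radial -0.3 fz 0.2 | cmd-meas cw -32.4 rad -99.2 z -1.6 grip 0.0194 30.0 tilt [ 1.799e+02 -1.000e-01  2.170e+01] [-0.11 -0.58 -0.03] 11.65
```

Resistance may be starting to rise, so I'm taking half steps.

Request:
apply_moves(moves=[[-0.017, -0.024, 0.001, 0, 0, 0, 0], [-0.017, -0.024, 0.001, 0, 0, 0, 0], [-0.017, -0.024, 0.001, 0, 0, 0, 0]])

```text
time_s: 11.95
tool_pos: [0.5694, -0.0758, 0.0943]
tool_rot: [179.8, -0.3, 21.6]
force: [6.9, -3.1, -2.4]
grip_width: 0.0194
grasp_force: 30.0
```

```bash
python3 s.py
```

```text
turned 327.2 r 54.9 resist 7.4 radial -1.2 fz -2.4 | cmd-meas cw -29.7 rad -101.1 z -1.7 grip 0.0194 30.0 tilt [179.8  -0.3  21.6] [-0.61 -1.64 -0.01] 11.95
```

Request:
apply_moves(moves=[[-0.005, -0.009, 0, 0, 0, 0, 0], [-0.005, -0.009, 0, 0, 0, 0, 0], [-0.005, -0.009, 0, 0, 0, 0, 0]])

```text
time_s: 12.25
tool_pos: [0.5685, -0.0751, 0.0943]
tool_rot: [179.7, -0.3, 21.6]
force: [9.0, -3.6, -4.2]
grip_width: 0.0192
grasp_force: 30.0
```

```bash
python3 s.py
python3 - <<'E'
import json,numpy as np
a=np.radians(21.65)
T=np.array([[np.cos(a),np.sin(a),0],[np.sin(a),-np.cos(a),0],[0,0,-1]])
c=np.array(json.load(open("cmd240.json")))
for r in [(-.052,.025,0),(-.055,.014,.001),(-.058,.002,0),(-.056,-.01,0),(-.054,-.022,.004),(-.047,-.032,.001),(-.04,-.041,.001),(-.017,-.024,.001),(-.005,-.009,0)]: c=c+T.T@np.array(r)*.2
d=c[:2]-[.5998,-.0301]; print(c,203.6-np.degrees(np.arctan2(d[1],d[0])))
json.dump(c.tolist(),open("cmd.json","w"))
E
python3 s.py
```

```text
turned 328.5 r 54.8 resist 9.5 radial -2.2 fz -4.2 | cmd-meas cw -28.7 rad -101.7 z -1.7 grip 0.0192 30.0 tilt [179.7  -0.3  21.6] [-0.83 -1.91 -0.01] 12.25
[ 0.56553731 -0.07309418  0.0934    ] 332.1518576554786
turned 328.5 r 54.8 resist 9.5 radial -2.2 fz -4.2 | cmd-meas cw 3.5 rad 0.0 z -0.9 grip 0.0192 30.0 tilt [179.7  -0.3  21.6] [-0.83 -1.91 -0.01] 12.25
```

```bash
sed -i 's/\.0960-\.003/.0956-.003/' t.py
python3 t.py $(seq 324 -8 180); python3 t.py $(seq 172 -8 28); python3 t.py $(seq 20 -8 -28) -35 -35 -35
```

```text
[[0.022, 0.033, -0.003, 0, 0, 0, 0], [0.047, 0.061, -0.003, 0, 0, 0, 0], [0.077, 0.086, -0.003, 0, 0, 0, 0], [0.109, 0.106, -0.004, 0, 0, 0, 0], [0.144, 0.122, -0.004, 0, 0, 0, 0], [0.181, 0.132, -0.004, 0, 0, 0, 0], [0.219, 0.138, -0.005, 0, 0, 0, 0], [0.257, 0.138, -0.005, 0, 0, 0, 0], [0.295, 0.132, -0.005, 0, 0, 0, 0], [0.332, 0.122, -0.006, 0, 0, 0, 0], [0.367, 0.106, -0.006, 0, 0, 0, 0], [0.4, 0.086, -0.006, 0, 0, 0, 0], [0.429, 0.061, -0.007, 0, 0, 0, 0], [0.455, 0.033, -0.007, 0, 0, 0, 0], [0.477, 0.001, -0.007, 0, 0, 0, 0], [0.493, -0.033, -0.008, 0, 0, 0, 0], [0.505, -0.07, -0.008, 0, 0, 0, 0], [0.512, -0.108, -0.008, 0, 0, 0, 0], [0.513, -0.146, -0.009, 0, 0, 0, 0]]
[[-0.004, -0.038, -0.0, 0, 0, 0, 0], [-0.013, -0.075, -0.0, 0, 0, 0, 0], [-0.027, -0.111, -0.001, 0, 0, 0, 0], [-0.046, -0.144, -0.001, 0, 0, 0, 0], [-0.07, -0.174, -0.001, 0, 0, 0, 0], [-0.098, -0.201, -0.002, 0, 0, 0, 0], [-0.129, -0.224, -0.002, 0, 0, 0, 0], [-0.162, -0.242, -0.002, 0, 0, 0, 0], [-0.198, -0.255, -0.003, 0, 0, 0, 0], [-0.236, -0.263, -0.003, 0, 0, 0, 0], [-0.274, -0.266, -0.003, 0, 0, 0, 0], [-0.312, -0.263, -0.004, 0, 0, 0, 0], [-0.35, -0.255, -0.004, 0, 0, 0, 0], [-0.386, -0.242, -0.004, 0, 0, 0, 0], [-0.42, -0.224, -0.005, 0, 0, 0, 0], [-0.451, -0.201, -0.005, 0, 0, 0, 0], [-0.479, -0.175, -0.005, 0, 0, 0, 0], [-0.502, -0.145, -0.006, 0, 0, 0, 0], [-0.522, -0.111, -0.006, 0, 0, 0, 0]]
[[-0.014, 0.035, -0.0, 0, 0, 0, 0], [-0.023, 0.072, -0.001, 0, 0, 0, 0], [-0.027, 0.111, -0.001, 0, 0, 0, 0], [-0.026, 0.149, -0.001, 0, 0, 0, 0], [-0.019, 0.187, -0.002, 0, 0, 0, 0], [-0.008, 0.223, -0.002, 0, 0, 0, 0], [0.009, 0.258, -0.002, 0, 0, 0, 0], [0.028, 0.286, -0.003, 0, 0, 0, 0], [0.028, 0.286, -0.003, 0, 0, 0, 0], [0.028, 0.286, -0.003, 0, 0, 0, 0]]
```

Request:
apply_moves(moves=[[0.022, 0.033, -0.001, 0, 0, 0, 0], [0.047, 0.061, -0.001, 0, 0, 0, 0], [0.077, 0.086, -0.002, 0, 0, 0, 0], [0.109, 0.106, -0.003, 0, 0, 0, 0], [0.144, 0.122, -0.003, 0, 0, 0, 0], [0.181, 0.132, -0.004, 0, 0, 0, 0], [0.219, 0.138, -0.005, 0, 0, 0, 0], [0.257, 0.138, -0.005, 0, 0, 0, 0], [0.295, 0.132, -0.005, 0, 0, 0, 0], [0.332, 0.122, -0.006, 0, 0, 0, 0], [0.367, 0.106, -0.006, 0, 0, 0, 0], [0.4, 0.086, -0.006, 0, 0, 0, 0], [0.429, 0.061, -0.007, 0, 0, 0, 0], [0.455, 0.033, -0.007, 0, 0, 0, 0], [0.477, 0.001, -0.007, 0, 0, 0, 0], [0.493, -0.033, -0.008, 0, 0, 0, 0], [0.505, -0.07, -0.008, 0, 0, 0, 0], [0.512, -0.108, -0.008, 0, 0, 0, 0], [0.513, -0.146, -0.009, 0, 0, 0, 0]])

```text
time_s: 14.15
tool_pos: [0.6502, -0.0076, 0.0954]
tool_rot: [180.0, -0.0, 21.6]
force: [0.3, -2.2, 3.9]
grip_width: 0.0189
grasp_force: 30.0
```

Request:
apply_moves(moves=[[-0.004, -0.038, 0, 0, 0, 0, 0], [-0.013, -0.075, 0, 0, 0, 0, 0], [-0.027, -0.111, -0.001, 0, 0, 0, 0], [-0.046, -0.144, -0.001, 0, 0, 0, 0], [-0.07, -0.174, -0.001, 0, 0, 0, 0], [-0.098, -0.201, -0.002, 0, 0, 0, 0], [-0.129, -0.224, -0.002, 0, 0, 0, 0], [-0.162, -0.242, -0.002, 0, 0, 0, 0], [-0.198, -0.255, -0.003, 0, 0, 0, 0], [-0.236, -0.263, -0.003, 0, 0, 0, 0], [-0.274, -0.266, -0.003, 0, 0, 0, 0], [-0.312, -0.263, -0.004, 0, 0, 0, 0], [-0.35, -0.255, -0.004, 0, 0, 0, 0], [-0.386, -0.242, -0.004, 0, 0, 0, 0], [-0.42, -0.224, -0.005, 0, 0, 0, 0], [-0.451, -0.201, -0.005, 0, 0, 0, 0], [-0.479, -0.175, -0.005, 0, 0, 0, 0], [-0.502, -0.145, -0.006, 0, 0, 0, 0], [-0.522, -0.111, -0.006, 0, 0, 0, 0]])

```text
time_s: 16.05
tool_pos: [0.5448, -0.0262, 0.0966]
tool_rot: [-180.0, -0.0, 21.7]
force: [3.8, 1.9, 2.0]
grip_width: 0.0189
grasp_force: 30.0
```

Request:
apply_moves(moves=[[-0.014, 0.035, 0, 0, 0, 0, 0], [-0.023, 0.072, -0.001, 0, 0, 0, 0], [-0.027, 0.111, -0.001, 0, 0, 0, 0], [-0.026, 0.149, -0.001, 0, 0, 0, 0], [-0.019, 0.187, -0.002, 0, 0, 0, 0], [-0.008, 0.223, -0.002, 0, 0, 0, 0], [0.009, 0.258, -0.002, 0, 0, 0, 0], [0.028, 0.286, -0.003, 0, 0, 0, 0], [0.028, 0.286, -0.003, 0, 0, 0, 0], [0.028, 0.286, -0.003, 0, 0, 0, 0]])

```text
time_s: 17.05
tool_pos: [0.5713, -0.0771, 0.0971]
tool_rot: [180.0, -0.0, 21.7]
force: [1.6, 2.5, 3.7]
grip_width: 0.0192
grasp_force: 30.0
```

```bash
python3 s.py
```

```text
turned 324.8 r 55.0 resist 0.1 radial -3.0 fz 3.7 | cmd-meas cw 0.1 rad 0.0 z -0.1 grip 0.0192 30.0 tilt [180.   -0.   21.7] [ 0.5  -0.41  0.01] 17.05
```

Request:
apply_moves(moves=[[0, 0, 0, 0, 0, 0, 0.4], [0, 0, 0, 0, 0, 0, 0.4], [0, 0, 0, 0, 0, 0, 0.4], [0, 0, 0, 0, 0, 0, 0.4], [0, 0, -0.1, 0, 0, 0, 0.4], [0, 0, -0.25, 0, 0, 0, 0.4], [0, 0, -0.45, 0, 0, 0, 0.2], [0, 0, -0.45, 0, 0, 0, 0.1], [0, 0, -0.45, 0, 0, 0, 0]])

```text
time_s: 17.95
tool_pos: [0.5714, -0.0773, 0.188]
tool_rot: [179.9, -0.1, 21.6]
force: [-0.2, -0.8, -0.6]
grip_width: 0.0185
grasp_force: 0.0
```

Run:
```python
from h import *
o=env.get_obs(); print(o["tool_pos"],o["tool_rot"],o["force"],o["grip_width"])
k=viewer.get_calibration("wrist"); im=viewer.read_camera("wrist"); cv2.imwrite("pics/w2.png",im[:,:,::-1]); KC["wrist"]=k
s=viewer.read_camera("side"); cv2.imwrite("pics/s2.png",cv2.resize(s[150:300,200:360],(640,600))[:,:,::-1])
for c in ["side","wrist"]:
  for t in ["knob_center","lock_tip","stud_top"]:
    for m in masks_of(c,t)[:2]:
        q=np.argwhere(m["pixels"])[:,::-1]; print(c,t,m["conf"],np.round(m["location"],1),q.min(0),q.max(0))
C=np.array([.5998,-.0301])
for z in (.09,.104): print("stud->pivot/ball", proj("wrist",[.527,-.165,z]))
```

```text
[ 0.57137514 -0.07728252  0.18797749] [ 1.79910011e+02 -6.08701920e-02  2.16345666e+01] [-0.16437301 -0.77384572 -0.575944  ] 0.018461695198570306
side knob_center 0.76 [284.7 211.5] [279 200] [287 222]
side lock_tip 0.52 [270.2 238. ] [262 233] [283 259]
side stud_top 0.61 [288.5 218.6] [278 200] [303 234]
wrist knob_center 0.82 [253.7 197.4] [242 177] [266 213]
wrist stud_top 0.85 [224.8 149. ] [181 101] [267 214]
stud->pivot/ball [322.53446079 263.27242064]
stud->pivot/ball [325.91967826 270.72438773]
```

View pics/s2.png

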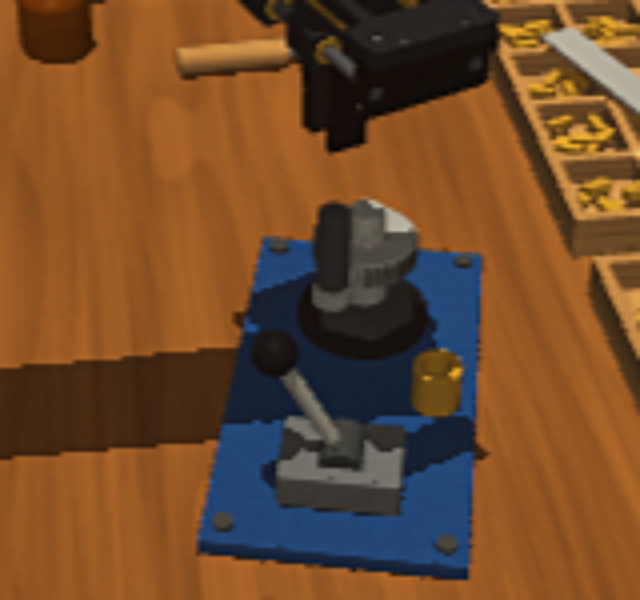

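View pics/w2.png

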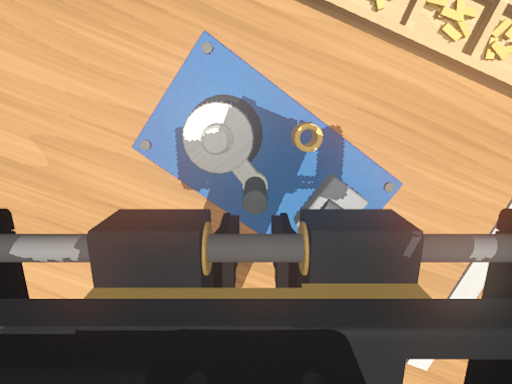

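The gauge has been released at one full turn back and the lever still leans to the -x side, with its ball at about (268,238) in the side view. Next the tool turns its x axis along plate +x behind the ball, with the fingers shut.

Request:
apply_moves(moves=[[-0.2, 0.08, 0, 0, 0, 0.08, 0], [-0.4, 0.16, 0, 0, 0, 0.17, 0], [-0.526, 0.2, 0, 0, 0, 0.27, 0], [-0.526, 0.2, 0, 0, 0, 0.36, 0], [-0.526, 0.2, 0, 0, 0, 0.417, 0], [-0.526, 0.2, 0, 0, 0, 0.417, 0], [-0.526, 0.2, 0, 0, 0, 0.417, 0]])

```text
time_s: 19.05
tool_pos: [0.488, -0.1528, 0.187]
tool_rot: [180.0, 0.0, -14.0]
force: [0.3, -0.3, -0.3]
grip_width: 0.0007
grasp_force: 0.0
```

Run:
```python
from h import *
o=env.get_obs(); print(o["tool_pos"],o["tool_rot"],o["force"],o["grip_width"])
KC["wrist"]=viewer.get_calibration("wrist"); viewer.read_camera("wrist"); viewer.read_camera("side")
for c in ["side","wrist"]:
  for m in masks_of(c,"lock_tip")[:2]:
        q=np.argwhere(m["pixels"])[:,::-1]; print(c,m["conf"],np.round(m["location"],1),q.min(0),q.max(0),atz(c,m["location"],.104))
print(proj("wrist",[.527,-.1634,.104]),proj("side",[.527,-.1634,.104]))
print("to start",units(np.array([.488,-.1535,.094])-o["tool_pos"]))
```

```text
[ 0.48803584 -0.15282101  0.18701928] [ 1.79998800e+02  1.02960214e-02 -1.40482752e+01] [ 0.28444189 -0.32446937 -0.29132975] 0.0006992757803346121
side 0.77 [273.4 238.6] [262 232] [284 260] [ 0.53712338 -0.16572464  0.104     ]
wrist 0.95 [251.5 140.5] [239 103] [270 162] [ 0.53203449 -0.16068178  0.104     ]
[256.2186005  145.69764005] [268.63311712 238.26222008]
to start [0.001 0.003 0.465]
```

Request:
apply_moves(moves=[[0, 0.003, 0.2, 0, 0, 0, 0], [0, 0.003, 0.4, 0, 0, 0, 0], [0, 0.003, 0.465, 0, 0, 0, 0], [0.06, 0.003, 0.465, 0, 0, 0, 0], [0.1, 0.003, 0.465, 0, 0, 0, 0], [0.14, 0.003, 0.465, 0, 0, 0, 0], [0.18, 0.003, 0.465, 0, 0, 0, 0], [0.22, 0.003, 0.465, 0, 0, 0, 0], [0.26, 0.003, 0.465, 0, 0, 0, 0], [0.3, 0.003, 0.465, 0, 0, 0, 0], [0.34, 0.003, 0.465, 0, 0, 0, 0], [0.38, 0.003, 0.465, 0, 0, 0, 0], [0.42, 0.003, 0.465, 0, 0, 0, 0], [0.45, 0.003, 0.465, 0, 0, 0, 0], [0.45, 0.003, 0.465, 0, 0, 0, 0]])

```text
time_s: 20.75
tool_pos: [0.5759, -0.1758, 0.0939]
tool_rot: [-180.0, -0.0, -14.2]
force: [0.6, -0.4, 0.5]
grip_width: 0.0003
grasp_force: 0.0
```

Run:
```python
from h import *
o=env.get_obs(); print(o["tool_pos"],o["force"],o["time_s"])
s=viewer.read_camera("side"); cv2.imwrite("pics/s3.png",cv2.resize(s[150:300,200:360],(640,600))[:,:,::-1])
```

```text
[ 0.57590763 -0.17584003  0.09391886] [ 0.63455559 -0.40993879  0.4515402 ] 20.75
```

View pics/s3.png

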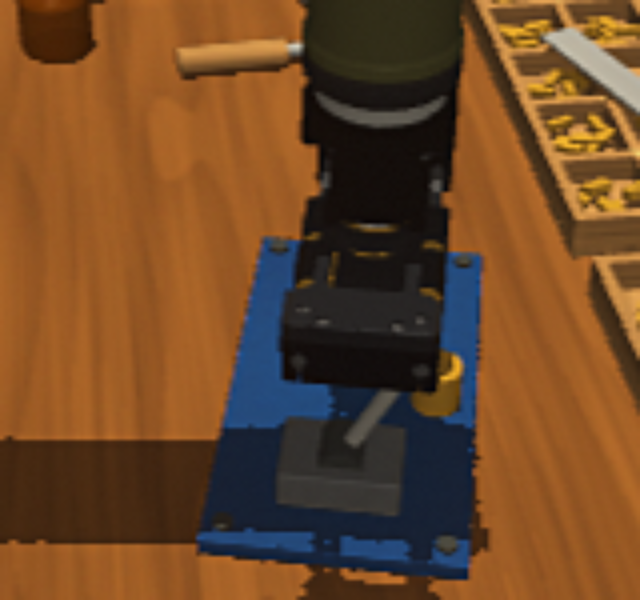

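The rod now leans to +x, seen from about (350,445) to (395,395) in the crop. I'm pushing on in small steps until I feel the stop.

Request:
apply_moves(moves=[[0.015, 0, 0, 0, 0, 0, 0], [0.025, 0, 0, 0, 0, 0, 0], [0.025, 0, 0, 0, 0, 0, 0]])

```text
time_s: 21.1
tool_pos: [0.5791, -0.1767, 0.0939]
tool_rot: [180.0, 0.1, -14.2]
force: [-2.3, 0.7, 0.4]
grip_width: 0.0005
grasp_force: 1.7
```

```bash
python3 -c "
from h import *
o=env.get_obs(); print(o['tool_pos'],o['force'])"
```

```text
[ 0.57906903 -0.1767038   0.09389555] [-2.25706203  0.72909664  0.39963273]
```

Request:
apply_moves(moves=[[0.015, 0, 0, 0, 0, 0, 0], [0.015, 0, 0, 0, 0, 0, 0], [0.015, 0, 0, 0, 0, 0, 0]])

```text
time_s: 21.4
tool_pos: [0.5794, -0.1768, 0.0937]
tool_rot: [180.0, 0.4, -14.2]
force: [-10.8, 3.1, 5.9]
grip_width: 0.0006
grasp_force: 5.2
```

That is the hard stop: 11 N with no further travel. Now I'm backing off and raising clear.

Request:
apply_moves(moves=[[-0.05, 0, 0, 0, 0, 0, 0], [-0.15, 0, 0, 0, 0, 0, 0], [-0.2, 0, -0.2, 0, 0, 0, 0], [-0.3, 0, -0.45, 0, 0, 0, 0], [-0.4, 0.1, -0.65, 0, 0, 0, 0], [-0.4, 0.3, -0.7, 0, 0, 0, 0], [-0.4, 0.5, -0.7, 0, 0, 0, 0], [-0.4, 0.7, -0.7, 0, 0, 0, 0], [-0.4, 0.7, -0.7, 0, 0, 0, 0]])

```text
time_s: 22.3
tool_pos: [0.4682, -0.3013, 0.2345]
tool_rot: [179.7, -0.1, -14.8]
force: [-0.1, -0.8, 0.0]
grip_width: 0.0003
grasp_force: 0.0
```

Run:
```python
from h import *
o=env.get_obs(); print(o["tool_pos"],o["force"],o["time_s"])
s=viewer.read_camera("side"); cv2.imwrite("pics/s4.png",cv2.resize(s[120:380,150:410],(600,600))[:,:,::-1])
X=lambda p,s,z:np.array([*(np.array([.5638,-.1727])+s*np.array([.97,-.245])),z])
print("ball end expected",proj("side",X(0,.038,.104)),"knob expected",proj("side",[.5713,-.0773,.110]))
for t in ["lock_tip","knob_center"]:
  for m in masks_of("side",t)[:1]: print(t,m["conf"],m["location"])
```

```text
[ 0.46824324 -0.30134483  0.2345141 ] [-0.12979892 -0.76493075  0.00559097] 22.3
ball end expected [303.73791578 241.26032841] knob expected [282.83893791 210.68756068]
lock_tip 0.77 [299.9, 241.7]
knob_center 0.73 [310.3, 251.5]
```

View pics/s4.png

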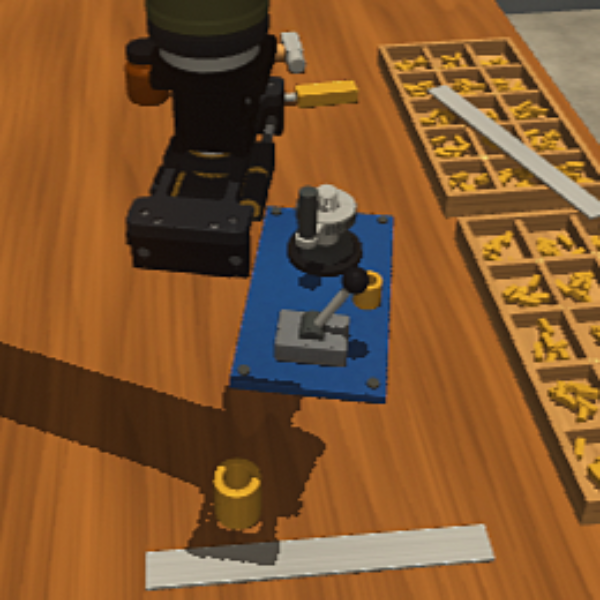

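The ball is at crop (356,281), which is pixel (304,242) and matches the fully thrown position. The knob is where I left it, and the other things on the bench look undisturbed.

```bash
python3 -c "
from cell import env
print(env.sign_off())"
```

```text
the job is handed in; nothing more can be done
None
```

I screwed the gauge down until it resisted at about 9.5 N, turned it back one full turn, threw the lock lever over to its stop, and handed the job in.

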